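# Seat the two anvil discs in the fixture plate of the welding press

### The arm

A 6-joint arm with a two-finger parallel gripper is mounted at the origin on the work surface. World frame = base frame: x ahead of the robot, y to its left, z up, the work surface at z = 0. Lengths are in mm, angles in rad, forces in N, time in s.
With the tool pointing down it reaches from about 275 to 750 mm from the base axis. Payload 10.2 kg.
Tool frame: the origin (TCP) lies at the very end of the fingers, on their centre line; the grasp point (between the pads) lies 19 mm behind it; x points along the fingers, y is the direction in which the jaws open and shut, and the axes are right-handed (so a half turn about x gives the same grasp; the last joint's range is limited). The gripper opens to 85 mm and grips with 20 to 120 N. Pads are 22 mm wide; open, the fingers measure 114 mm over their backs; the gripper's body (76 mm by 85 mm) begins 54 mm behind the grasp point. The pads swing forward as they close: fully open they stand 13 mm farther back than shut.
Start: joints at [1.049, 0.313, 1.498, -0, 1.331, -0.223], TCP at [154.559, 501.74, 231.294] pointing down, gripper open.
Joint ranges: [-2.94, 2.94], [-0.97, 2.17], [0.19, 2.56], [-1.23, 4.37], [0.02, 3.11], [-2.88, 2.88]. Speed limits (rad/s): [2.39, 2.39, 3.01, 3.14, 3.14, 3.14].

### API

Orientations are given as a unit quaternion [w, x, y, z].
In Python, from rig import ctrl, viewer, order gives the robot as it stands. The module is installed in compiled form; this text tells all that it offers.
- The arm moves only by the tool carry_out, never from a script. Its argument "deltas" is a list of rows, each a list of 7 numbers: the gripper command: -1 is fully open, 1 is shut, values between are in proportion, then the shift along the tool's x, y, z in mm, then the turn, a rotation vector about the tool's x, y, z in degrees. A call has exactly 5 rows; each row is the pose to reach, as a shift and turn from the pose commanded when the call began, along the tool's axes at that moment; what a row does not reach only later rows make up. A row lasts 1/8 s, in which the tool goes at most 62.5 mm and 10.7 degrees, less where a joint would pass 70% of its speed; a pose out of reach is approached as far as the arm can. A call with a gripper value outside its range is refused whole. The fingers move at their own pace and stop on an object; "newtons" is the grip in N (left out, the last holds). Time passes only in rows, so rows that repeat a pose let the fingers close, or fill a call up. It gives the time, the measured TCP pose, the force and the opening at its end, in the units of the state.
- ctrl.sense(): the state, without advancing time (a new reading comes with each control period).
- viewer.capture(name): name is "scene" or "top" or "wrist"; returns the picture (480x640x3 uint8, red, green, blue); there is no depth.
- viewer.calibration(name): a dict with "fx", "fy", "cx", "cy" (pixels), "xyz" and "attitude" of the camera in the world; the wrist camera has in their place "T_tool_cam" (4x4, takes a point from camera to tool coordinates, whose origin is the TCP and whose axes are the tool frame's). Camera axes: x right, y down, z forward; pixel columns grow to the right and rows downward; lengths in mm; the calibration is good to about 2 mm. The wrist camera is an equidistant fisheye: a pixel r from the principal point sees the ray r / f radians off the axis. A picture is of the moment at which its call begins: read the wrist's pose just before it. calibration takes no time and is no camera call.
- order.finish_job(): hands the job in, once; it reports no verdict.
The state is a dict: "time_s": time; "joints": joint angles; "dq": joint speeds; "tau": joint torques, N m; "eef_pos": TCP position; "ee_rot": TCP orientation; "force": force on the tool from outside, world axes, zero at the start; "wrist_torque": the same for the moment, N m; "grip_width": opening from 0.0 (shut) to 1.0 (fully open).
Only numpy, scipy, OpenCV 4.12 (cv2) and the standard library are available. Lean on these libraries where they do the work, as an engineer would, in place of code of your own. Each camera call takes 0.05 s, during which the arm holds its last target. There are 200 camera calls.

### The job

Push each of the two loose steel discs across the aluminium fixture plate until it drops into the round recess of its own size, the large disc into the large recess and the small disc into the small one, and leave both lying flat, fully home and flush with the plate. Do it by pushing and pressing with the fingers: do not pick the discs up or lift them off the plate. Leave the jar, the screwdriver and the bobbin where they are.

Things in the scene. Friction and masses are not known exactly. Their poses are not given: they have to be found in the camera images.
- plate: Fixed aluminium fixture plate lying on the table, 220 (its x) x 240 (its y) x 16 mm thick; it cannot move. Origin: centre of its underside; z up. Its flat top is 16 mm above its origin and has no raised edge. Two round flat-bottomed recesses, both 10 mm deep, are sunk in its +x half (the half away from the robot); the discs start lying on top of its -x half, either one on either side.
- large_recess (a point): Centre of the mouth of the large recess, level with the plate's top, at (+55, +55) mm from the plate's centre in the plate's axes. Diameter 65 mm, depth 10 mm, rim bevelled 1.5 mm. The large disc has 2.5 mm of play all round in it.
- small_recess (a point): Centre of the mouth of the small recess, level with the plate's top, at (+55, -55) mm from the plate's centre in the plate's axes. Diameter 45 mm, depth 10 mm, rim bevelled 1.5 mm. The small disc has 2.5 mm of play all round in it.
- large_disc: Loose plain dark steel disc, 60 mm diameter, 10 mm thick, about 0.2 kg, lying flat. Origin: centre of its underside, z along its axis (up). Its origin is level with the plate's top while it lies on the plate and 10 mm lower when seated, its top face then being flush with the plate. Because it nearly fills the recess, it stays on the rim until it is almost concentric with it, then drops.
- small_disc: Loose plain dark steel disc, 40 mm diameter, 10 mm thick, about 0.1 kg, lying flat. Origin as for the large disc; it behaves alike. It would also fall into the large recess, where it does not belong and cannot be pushed out.
- adhesive_jar: Bystander: closed jar 56 mm wide, 85 mm tall, standing on the table beside the plate's +y edge. Origin: centre of its underside.
- bobbin: Bystander: white plastic bobbin 36 mm wide, 40 mm tall, standing on the table beside the plate's +y edge. Origin: centre of its underside.
- screwdriver: Bystander: screwdriver lying on the table along the plate's -y edge, some 80 mm from it.

How it is judged (in metres and radians):
At the end, for the whole second after the job is handed in: Each disc lies at rest in the recess of its own size: centred within 4.5 mm, its underside within 2 mm of the recess floor (so flush with the plate), tilted less than 0.05 rad (horizontal distance between large_disc and large_recess below 0.0045 m and horizontal distance between small_disc and small_recess below 0.0045 m and z of each of large_disc, small_disc in the frame of plate below 0.008 m and angle between each of large_disc, small_disc's own z axis and vertical below 0.05 rad and linear speed of each of large_disc, small_disc below 0.01 m/s); the robot touches nothing.
It fails at once if the large disc is lifted more than 5 mm off the plate's top (z of large_disc in the frame of plate above 0.021 m).
It fails at once if the small disc is lifted more than 5 mm off the plate's top (z of small_disc in the frame of plate above 0.021 m).
It fails at once if the jar, the bobbin or the screwdriver is moved more than 20 mm (distance of any of adhesive_jar, bobbin, screwdriver from where it was at the start of the episode above 0.02 m).
It also fails if it takes over 66 s, if anything falls off the work surface, if the arm or the gripper's body presses on something with over 40 N, if the wrist force passes 120 N, or if a joint passes its speed limit or range.

## Working session

There is one attempt and no reset: what is moved stays moved. The work goes in short steps, Python scripts to look and compute and a tool call to move; the robot and the scene stay as the last step left them, time stands still between calls to the robot, and variables do not carry over. Pictures are saved under pics/ and viewed, about 8 in all and at most 12, crops included, and the job is handed in when it is done.

Besides the shell and the picture viewer there is one more tool, called in YAML: its name, and indented under it one key for each argument. carry_out: Moves the arm, as the interface text tells. Its arguments: {"type":"object","properties":{"deltas":{"type":"array"},"newtons":{"type":"number"}},"required":["deltas"]}

```bash
mkdir -p pics; python3 - <<'E'
from rig import ctrl, viewer
import cv2, numpy as np
s=ctrl.sense(); print({k:np.round(v,3) for k,v in s.items()})
for n in ("top","scene"):
    im=viewer.capture(n); cv2.imwrite(f"pics/{n}0.png",im[:,:,::-1]); print(n,viewer.calibration(n))
print(viewer.calibration("wrist"))
E
```

```text
{'time_s': np.float64(0.0), 'joints': array([ 1.049,  0.313,  1.498,  0.   ,  1.331, -0.223]), 'dq': array([ 0.002,  0.001, -0.   ,  0.   ,  0.002,  0.001]), 'tau': array([ 1.0000e-03, -4.1226e+01, -2.5975e+01, -0.0000e+00,  4.0000e-03,
        0.0000e+00]), 'eef_pos': array([154.426, 501.509, 230.744]), 'ee_rot': array([ 0.699,  0.105,  0.699, -0.106]), 'force': array([ 0.016, -0.251, -0.674]), 'wrist_torque': array([ 0.036, -0.002, -0.009]), 'grip_width': np.float64(0.998)}
top {'fx': 573.2662645678062, 'fy': 573.2662645678062, 'cx': 321.87068773297113, 'cy': 240.70614274711303, 'xyz': array([ 341.07948661,   51.8137187 , 1133.50326303]), 'attitude': array([ 0.06725589, -0.69588034,  0.71170463, -0.06858369])}
scene {'fx': 587.5948459720173, 'fy': 587.5948459720173, 'cx': 322.7758609595605, 'cy': 236.19491395535078, 'xyz': array([ 957.71053845, -344.856318  ,  718.38053886]), 'attitude': array([-0.31964498,  0.86691693,  0.35848525, -0.13330584])}
{'fx': 371.64829954431775, 'fy': 371.64829954431775, 'cx': 313.9204715815753, 'cy': 242.77195348185566, 'T_tool_cam': array([[ 1.72106175e-04, -2.71139379e-01,  9.62540081e-01,
        -1.44014289e+02],
       [ 9.99999759e-01,  6.94045330e-04,  1.67025629e-05,
        -6.28042817e-01],
       [-6.72575171e-04,  9.62539846e-01,  2.71139433e-01,
        -6.79572763e+01],
       [ 0.00000000e+00,  0.00000000e+00,  0.00000000e+00,
         1.00000000e+00]])}
```

View pics/top0.png

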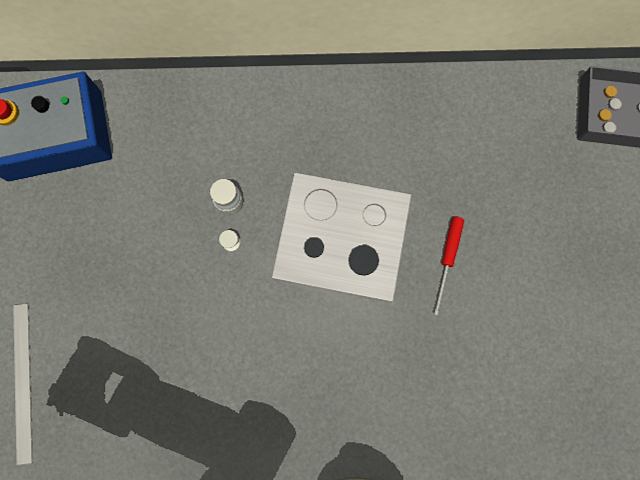

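View pics/scene0.png

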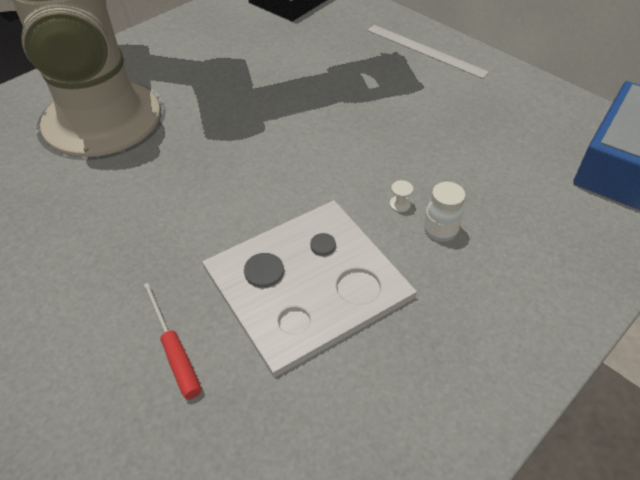

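```bash
cat > h.py <<'E'
import numpy as np, cv2
from scipy.spatial.transform import Rotation as R
from rig import ctrl, viewer
def Rq(q): return R.from_quat(np.roll(q,-1)).as_matrix()
def ray(n,uv):
    c=viewer.calibration(n); uv=np.atleast_2d(uv)
    d=np.c_[(uv[:,0]-c['cx'])/c['fx'],(uv[:,1]-c['cy'])/c['fy'],np.ones(len(uv))]
    return c['xyz'],d@Rq(c['attitude']).T
def plane(n,uv,z):
    o,d=ray(n,uv); return o+d*((z-o[2])/d[:,2])[:,None]
def blobs(mask,lo,hi):
    cs,_=cv2.findContours(mask.astype(np.uint8),cv2.RETR_EXTERNAL,cv2.CHAIN_APPROX_NONE)
    return [c for c in cs if lo<cv2.contourArea(c)<hi]
E
python3 - <<'E'
from h import *
np.set_printoptions(precision=1,suppress=True)
s=ctrl.sense(); T=Rq(s['ee_rot']); print("tool axes (cols)\n",T.round(3))
for n in ("top","scene"):
    im=cv2.imread(f"pics/{n}0.png"); hsv=cv2.cvtColor(im,cv2.COLOR_BGR2HSV).astype(int)
    V=hsv[...,2]; x0,x1,y0,y1=(265,420,165,305) if n=="top" else (195,425,195,380)
    m=np.zeros(V.shape,bool); m[y0:y1,x0:x1]=1
    pl=max(blobs((V>165)&m,2000,1e6),key=cv2.contourArea)
    hull=cv2.convexHull(pl)
    rect=cv2.approxPolyDP(hull,0.03*cv2.arcLength(hull,True),True)[:,0].astype(float)
    P=plane(n,rect,16)[:,:2]; print(n,"corners",P.tolist() if 0 else P, "centre",P.mean(0))
    for i in range(len(P)):
        e=P[(i+1)%len(P)]-P[i]; print(np.hypot(*e), np.degrees(np.arctan2(e[1],e[0])))
    filled=np.zeros(V.shape,np.uint8); cv2.drawContours(filled,[hull],-1,1,-1)
    for c in blobs((V<90)&(filled>0),150,5000):
        q=plane(n,c[:,0].astype(float),26)[:,:2]
        (cx,cy),r=cv2.minEnclosingCircle(q.astype(np.float32)); print("disc",cx,cy,"r",r,q.mean(0))
im=cv2.imread("pics/top0.png")
print("jar,bobbin base-ish",plane("top",[[223,190]],85)[:,:2],plane("top",[[229,239]],40)[:,:2])
E
```

```text
tool axes (cols)
 [[-0.   0.3  1. ]
 [-0.   1.  -0.3]
 [-1.  -0.  -0. ]]
top corners [[ 700.2  100.7]
 [ 650.7 -132.7]
 [ 438.1  -86.6]
 [ 488.4  146.7]] centre [569.4   7. ]
238.62823223946472 -101.96376767636734
217.57842499245447 167.7661609004625
238.6554602690259 77.82792895217058
216.710908550866 -12.241702081608784
disc 517.2177124023438 -32.049102783203125 r 29.90885353088379 [517.  -32.8]
disc 544.6329956054688 64.02442169189453 r 20.04906463623047 [544.5  64. ]
scene corners [[ 489.7  148. ]
 [ 701.7   99.4]
 [ 649.9 -133.2]
 [ 438.5  -84.5]] centre [569.9   7.5]
217.49772267126446 -12.907457316060558
238.27802170649818 -102.56235336877211
216.915684181429 167.02703447214597
238.03424133000456 77.57813687402371
jar,bobbin base-ish [[647.5 232.7]] [[561.5 227.8]]
```

carry_out:
  deltas:
    - [0.34, 0, -40, 42, -10, 0, 0]
    - [0.34, 0, -81, 85, -20, 0, 0]
    - [0.34, 0, -122, 128, -30, 0, 0]
    - [0.34, 0, -163, 171, -40, 0, 0]
    - [0.34, 0, -204, 214, -52, 0, 0]

```text
time_s: 0.72
eef_pos: [285.4, 270.0, 231.4]
ee_rot: [0.686, -0.173, 0.686, 0.173]
force: [-0.3, 0.4, -0.1]
grip_width: 0.328
```

```bash
cat > goto.py <<'E'
# print the delta (tool axes, mm/deg) to a world x y z yaw, from the measured pose
import sys; from h import *
x,y,z,yaw=map(float,sys.argv[1:5]); s=ctrl.sense(); T=Rq(s['ee_rot']); yw=np.degrees(np.arctan2(T[1,2],T[0,2]))
print("t",round(s['time_s'],2),"pos",s['eef_pos'].round(1),"yaw",yw.round(1),"F",s['force'].round(1),"w",round(s['grip_width']*85,1))
print("delta",(T.T@(np.array([x,y,z])-s['eef_pos'])).round(1),"rx",round(yw-yaw,1))
E
python3 goto.py 471.8 -63.6 80 34.7
```

```text
t 0.72 pos [285.4 270.  231.4] yaw 28.3 F [-0.3  0.4 -0.1] w 27.9
delta [ 151.4 -382.1    6.1] rx -6.4
```

carry_out:
  deltas:
    - [0.34, 10, -58, -5, 0, 0, 0]
    - [0.34, 20, -116, -11, 0, 0, 0]
    - [0.34, 30, -174, -16, 0, 0, 0]
    - [0.34, 45, -232, -22, 0, 0, 0]
    - [0.34, 60, -290, -27, 0, 0, 0]

```text
time_s: 1.35
eef_pos: [397.5, 0.9, 171.0]
ee_rot: [0.686, -0.171, 0.686, 0.171]
force: [0.1, 0.6, -0.3]
grip_width: 0.332
```

carry_out:
  deltas:
    - [0.34, 40, -40, -4, 0, 0, 0]
    - [0.34, 80, -62, -6, 0, 0, 0]
    - [0.34, 110, -62, -6, 0, 0, 0]
    - [0.34, 125, -62, -6, 0, 0, 0]
    - [0.34, 125, -62, -6, 0, 0, 0]

```text
time_s: 1.98
eef_pos: [420.3, -54.5, 45.6]
ee_rot: [0.685, -0.17, 0.687, 0.172]
force: [1.0, 0.0, 0.1]
grip_width: 0.329
```

```bash
python3 goto.py 471.8 -63.6 19 34.7; python3 - <<'E'
from h import *
cv2.imwrite("pics/w1.png",viewer.capture("wrist")[:,:,::-1])
E
```

```text
t 1.98 pos [420.3 -54.5  45.6] yaw 28.0 F [1.  0.  0.1] w 28.0
delta [ 26.5 -32.2  41.2] rx -6.7
```

View pics/w1.png

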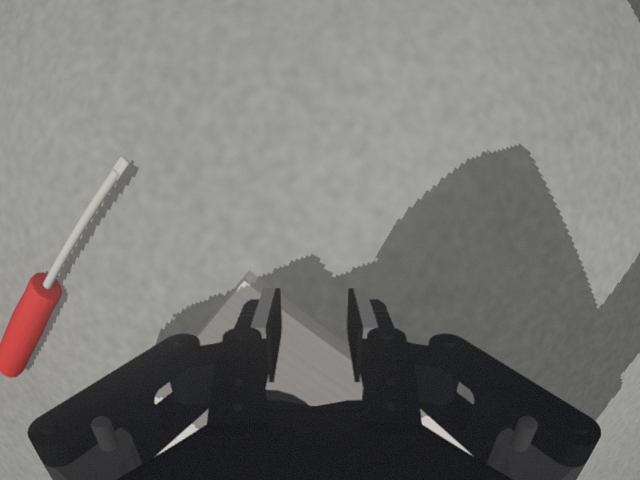

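carry_out:
  deltas:
    - [0.34, 0, -16, 21, -6.7, 0, 0]
    - [0.34, 5, -32, 41, -6.7, 0, 0]
    - [0.34, 16, -32, 41, -6.7, 0, 0]
    - [0.34, 20, -32, 41, -6.7, 0, 0]
    - [0.34, 20, -32, 41, -6.7, 0, 0]

```text
time_s: 2.65
eef_pos: [471.5, -63.5, 26.4]
ee_rot: [0.675, -0.211, 0.675, 0.211]
force: [-0.4, -0.5, 0.3]
grip_width: 0.331
```

```bash
python3 goto.py 471.8 -63.6 19 34.7; python3 - <<'E'
from h import *
im=viewer.capture("top")[150:310,250:450,::-1]
cv2.imwrite("pics/t2.png",cv2.resize(im,None,fx=3,fy=3,interpolation=cv2.INTER_CUBIC))
E
```

```text
t 2.65 pos [471.5 -63.5  26.4] yaw 34.7 F [-0.4 -0.5  0.3] w 28.1
delta [ 7.4 -0.3  0.2] rx -0.0
```

View pics/t2.png

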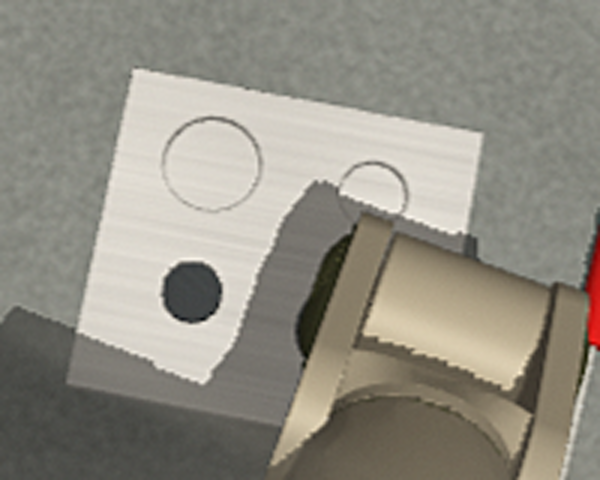

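carry_out:
  deltas:
    - [0.34, 4, 0, 0, 0, 0, 0]
    - [0.34, 7, 0, 0, 0, 0, 0]
    - [0.34, 9, 0, 0, 0, 0, 0]
    - [0.34, 9, 0, 0, 0, 0, 0]
    - [0.34, 9, 0, 0, 0, 0, 0]

```text
time_s: 3.32
eef_pos: [472.2, -63.8, 17.5]
ee_rot: [0.675, -0.211, 0.675, 0.211]
force: [-0.5, -0.0, -0.7]
grip_width: 0.333
```

carry_out:
  deltas:
    - [0.34, 1, 0, 0, 0, 0, 0]
    - [0.34, 2, 0, 0, 0, 0, 0]
    - [0.34, 2.5, 0, 0, 0, 0, 0]
    - [0.34, 3, 0, 0, 0, 0, 0]
    - [0.34, 3, 0, 0, 0, 0, 0]

```text
time_s: 3.95
eef_pos: [472.3, -63.8, 15.7]
ee_rot: [0.675, -0.211, 0.675, 0.211]
force: [-6.0, 1.6, 18.6]
grip_width: 0.333
```

carry_out:
  deltas:
    - [0.34, -4.5, 0, 0, 0, 0, 0]
    - [0.34, -4.5, 0, 10, 0, 0, 0]
    - [0.34, -4.5, 0, 20, 0, 0, 0]
    - [0.34, -4.5, 0, 32, 0, 0, 0]
    - [0.34, -4.5, 0, 44, 0, 0, 0]

```text
time_s: 4.58
eef_pos: [508.9, -38.1, 18.7]
ee_rot: [0.675, -0.211, 0.675, 0.211]
force: [-1.8, -1.2, 1.8]
grip_width: 0.331
```

carry_out:
  deltas:
    - [0.34, 0, 0, 12, 0, 0, 0]
    - [0.34, 0, 0, 24, 0, 0, 0]
    - [0.34, 0, 0, 36, 0, 0, 0]
    - [0.34, 0, 0, 46, 0, 0, 0]
    - [0.34, 0, 0, 51, 0, 0, 0]

```text
time_s: 5.2
eef_pos: [550.8, -9.3, 18.8]
ee_rot: [0.675, -0.211, 0.675, 0.211]
force: [-2.3, -1.8, 0.2]
grip_width: 0.329
```

```bash
python3 goto.py 604.2 27.9 19 34.7; python3 - <<'E'
from h import *
im=viewer.capture("scene")[:,:,::-1]; cv2.imwrite("pics/s3full.png",im)
cv2.imwrite("pics/s3.png",cv2.resize(im[180:400,180:440],None,fx=2.5,fy=2.5,interpolation=cv2.INTER_CUBIC))
E
```

```text
t 5.2 pos [550.8  -9.3  18.8] yaw 34.7 F [-2.3 -1.8  0.2] w 28.0
delta [-0.2  0.2 65.1] rx 0.0
```

View pics/s3.png

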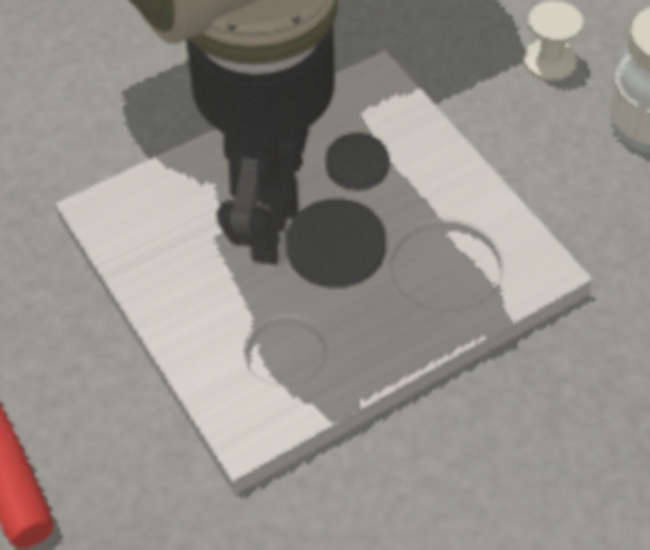

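```bash
python3 - <<'E'
from h import *
im=cv2.imread("pics/s3full.png"); g=cv2.cvtColor(im,cv2.COLOR_BGR2GRAY)
for c in blobs((g[180:400,180:440]<75),150,8000): print(cv2.boundingRect(c),cv2.contourArea(c))
d=plane("scene",[[180+336/2.5,180+243/2.5]],26)[0]; r=plane("scene",[[180+446/2.5,180+266/2.5]],16)[0]
sr=plane("scene",[[180+286.5/2.5,180+350/2.5]],16)[0]
t=ctrl.sense()['eef_pos']; u=np.array([np.cos(np.radians(34.7)),np.sin(np.radians(34.7))]); n=np.array([-u[1],u[0]])
print("disc",d,"recess",r,sr); e=(d-t)[:2]; print("disc ahead",e@u,"side",e@n); e=(r-d)[:2]; print("to go",e@u,e@n)
E
```

```text
(131, 54, 24, 21) 383.0
(75, 3, 79, 111) 3992.0
disc [585.51851297   8.43180666  26.        ] recess [637.76168737  47.30812476  16.        ] [613.61473101 -58.26601877  16.        ]
disc ahead 38.39219251002662 side -5.166630703144881
to go 65.08290635913914 2.2209638364633015
```

carry_out:
  deltas:
    - [0.34, 0, 0.3, 10, 0, 0, 0]
    - [0.34, 0, 0.6, 20, 0, 0, 0]
    - [0.34, 0, 1, 30, 0, 0, 0]
    - [0.34, 0, 1, 40, 0, 0, 0]
    - [0.34, 0, 1, 46, 0, 0, 0]

```text
time_s: 5.88
eef_pos: [588.1, 17.7, 18.9]
ee_rot: [0.675, -0.211, 0.675, 0.211]
force: [-2.8, -1.9, 1.4]
grip_width: 0.329
```

```bash
python3 goto.py 604.2 27.9 19 34.7; python3 - <<'E'
from h import *
im=viewer.capture("scene")[:,:,::-1]; cv2.imwrite("pics/s4full.png",im)
cv2.imwrite("pics/s4.png",cv2.resize(im[220:340,280:420],None,fx=5,fy=5,interpolation=cv2.INTER_CUBIC))
E
```

```text
t 5.88 pos [588.1  17.7  18.9] yaw 34.7 F [-2.8 -1.9  1.4] w 28.0
delta [-0.1 -0.8 19.1] rx 0.0
```

View pics/s4.png

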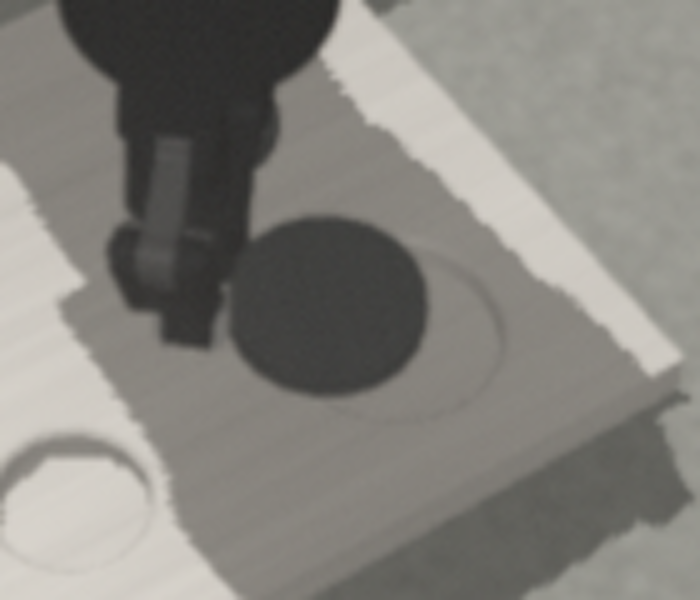

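```bash
cat >> h.py <<'E'
from scipy.optimize import fsolve
a=np.linspace(0,2*np.pi,361)
def extents(p,r,z,n="scene"):
    c=viewer.calibration(n); P=np.c_[p[0]+r*np.cos(a),p[1]+r*np.sin(a),0*a+z]-c['xyz']
    q=P@Rq(c['attitude']); u=c['cx']+c['fx']*q[:,0]/q[:,2]; v=c['cy']+c['fy']*q[:,1]/q[:,2]
    return np.array([(u.min()+u.max())/2,v.min(),v.max(),u.max(),u.min()])
E
python3 - <<'E'
from h import *
O=np.array([280,220])
d=fsolve(lambda p:(extents(p,30,26)[:2]-(O+[329.5/5,215/5])),[605,30]); print("disc",d,extents(d,30,26)-[280,220,220,280,280])
print("recess rim, plate-derived, crop px",[( (extents([635,49.2],r,16)-[280,220,220,280,280])*5).round(0) for r in (32.5,34)])
c=[635,49.2]
for r in (32.5,34):
  print(r,fsolve(lambda p:(extents(p,r,16)[[3,2]]-(O+[506/5,423/5])),c))
print("top recess",plane("top",[[250+212/3,150+165/3]],16),plane("top",[[250+374/3,150+195/3]],16))
t=ctrl.sense()['eef_pos']; u=np.array([np.cos(np.radians(34.7)),np.sin(np.radians(34.7))]); n=np.array([-u[1],u[0]])
e=d-t[:2]; print("ahead",e@u,e@n); e=c-d; print("to go",e@u,e@n)
E
```

```text
disc [620.69776166  38.25585338] [65.9        43.         76.24063218 86.47932224 45.32067776]
recess rim, plate-derived, crop px [array([390., 235., 415., 500., 279.]), array([390., 231., 419., 505., 274.])]
32.5 [637.96484578  48.34343637]
34 [635.9086563  48.4121044]
top recess [[631.91549906  48.01631561  16.        ]] [[608.8213374  -59.68756641  16.        ]]
ahead 38.080849884523666 -1.6448793812336078
to go 17.988778602790152 0.8556935019291529
```

carry_out:
  deltas:
    - [0.34, 0, 0.4, 6, 0, 0, 0]
    - [0.34, 0, 0.8, 11, 0, 0, 0]
    - [0.34, 0, 0.8, 15, 0, 0, 0]
    - [0.34, 0, 0.8, 18, 0, 0, 0]
    - [0.34, 0, 0.8, 20, 0, 0, 0]

```text
time_s: 6.55
eef_pos: [603.8, 29.6, 18.8]
ee_rot: [0.675, -0.211, 0.675, 0.211]
force: [-0.3, -0.3, 0.1]
grip_width: 0.327
```

```bash
python3 goto.py 604.2 27.9 19 34.7; python3 - <<'E'
from h import *
im=viewer.capture("scene")[:,:,::-1]; cv2.imwrite("pics/s5full.png",im)
cv2.imwrite("pics/s5.png",cv2.resize(im[220:340,280:420],None,fx=5,fy=5,interpolation=cv2.INTER_CUBIC))
E
```

```text
t 6.55 pos [603.8  29.6  18.8] yaw 34.7 F [-0.3 -0.3  0.1] w 27.8
delta [-0.2 -1.6 -0.6] rx -0.0
```

View pics/s5.png

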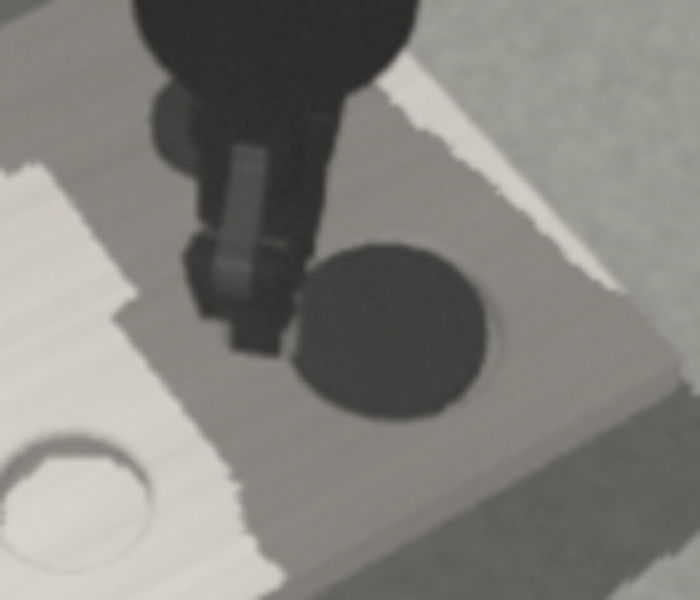

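```bash
python3 - <<'E'
from h import *
O=np.array([280,220])
for z in (16,21,26):
  d=fsolve(lambda p:(extents(p,30,z)[:2]-(O+[389/5,242/5])),[635,49]); print(z,d,(extents(d,30,z)-[280,220,220,280,280])*5)
  b=(extents(d,30,z-10)-[280,220,220,280,280])*5; print("  underside vmax",b[2])
E
```

```text
16 [634.98160915  48.98082576] [389.         242.         408.2797102  491.23262593 286.76737407]
  underside vmax 427.78527475288655
21 [637.42378428  46.02002477] [389.         242.         409.52739112 491.98272223 286.01727777]
  underside vmax 429.1667742672806
26 [639.86595705  43.05922142] [389.         242.         410.79393757 492.74390703 285.25609297]
  underside vmax 430.5689733658991
```

carry_out:
  deltas:
    - [0.34, 0, 0, 4, 0, 0, 0]
    - [0.34, 0, 0, 8, 0, 0, 0]
    - [0.34, 0, 0, 14, 0, 0, 0]
    - [0.34, 0, 0, 20, 0, 0, 0]
    - [0.34, 0, 0, 27, 0, 0, 0]

```text
time_s: 7.22
eef_pos: [626.2, 45.0, 18.9]
ee_rot: [0.675, -0.211, 0.675, 0.211]
force: [0.7, 0.2, 0.4]
grip_width: 0.328
```

carry_out:
  deltas:
    - [0.34, 0, 0, 7, 0, 0, 0]
    - [0.34, 2, 0, 7, 0, 0, 0]
    - [0.34, 4, 0, 7, 0, 0, 0]
    - [0.34, 5, 0, 7, 0, 0, 0]
    - [0.34, 5, 0, 7, 0, 0, 0]

```text
time_s: 7.85
eef_pos: [631.6, 48.8, 15.7]
ee_rot: [0.675, -0.211, 0.675, 0.211]
force: [-5.6, 0.9, 14.7]
grip_width: 0.331
```

carry_out:
  deltas:
    - [0.34, -25, 0, 0, 0, 0, 0]
    - [0.34, -45, 0, 0, 10, 0, 0]
    - [0.34, -45, 25, -15, 19, 0, 0]
    - [0.34, -45, 50, -29, 28, 0, 0]
    - [0.34, -45, 75, -43, 37, 0, 0]

```text
time_s: 8.48
eef_pos: [552.4, 86.1, 58.8]
ee_rot: [0.707, 0.016, 0.707, -0.016]
force: [0.8, -0.2, 0.2]
grip_width: 0.33
```

carry_out:
  deltas:
    - [0.34, 0, 0, 0, 9, 0, 0]
    - [0.34, 0, 0, 0, 18, 0, 0]
    - [0.34, 0, 0, 0, 27, 0, 0]
    - [0.34, 0, 0, 0, 36, 0, 0]
    - [0.34, 0, 0, 0, 45, 0, 0]

```text
time_s: 9.1
eef_pos: [553.3, 85.8, 58.8]
ee_rot: [0.647, 0.285, 0.647, -0.286]
force: [0.2, -0.2, -1.2]
grip_width: 0.328
```

carry_out:
  deltas:
    - [0.34, 0, 0, 0, 8, 0, 0]
    - [0.34, 0, 0, 0, 14, 0, 0]
    - [0.34, 0, 0, 0, 14, 0, 0]
    - [0.34, 0, 0, 0, 14, 0, 0]
    - [0.34, 0, 0, 0, 14, 0, 0]

```text
time_s: 9.72
eef_pos: [553.4, 85.9, 58.9]
ee_rot: [0.608, 0.36, 0.609, -0.36]
force: [0.4, 0.5, 0.2]
grip_width: 0.325
```

```bash
python3 goto.py 525.4 99.1 19 -61.3; python3 - <<'E'
from h import *
im=viewer.capture("scene")[:,:,::-1]; cv2.imwrite("pics/s6full.png",im)
cv2.imwrite("pics/s6.png",cv2.resize(im[190:390,190:430],None,fx=3,fy=3,interpolation=cv2.INTER_CUBIC))
E
```

```text
t 9.72 pos [553.4  85.9  58.9] yaw -61.2 F [0.4 0.5 0.2] w 27.6
delta [ 39.9 -18.2 -25.1] rx 0.1
```

View pics/s6.png

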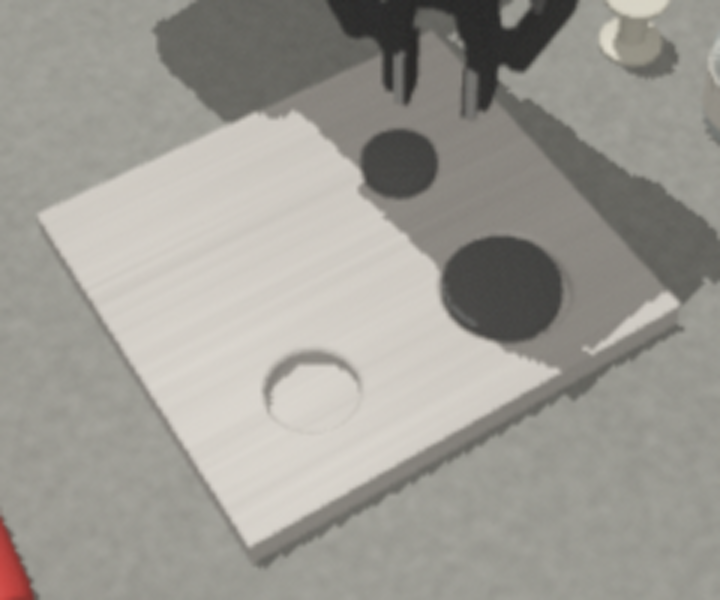

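```bash
python3 - <<'E'
from h import *
O=np.array([190,190])
d=fsolve(lambda p:(extents(p,20,26)[:2]-(O+[399.5/3,129/3])),[545,64]); print("disc",d)
for r in (22.5,24):
  e=(extents([611.6,-58.2],r,16)-[190,190,190,190,190])*3; print(e.round(1))
print(fsolve(lambda p:(extents(p,24,16)[[0,2]]-(O+[312/3,434/3])),[611,-58]),fsolve(lambda p:(extents(p,24,16)[[0,1]]-(O+[312/3,349/3])),[611,-58]))
E
```

```text
disc [548.35501735  63.81533151]
[310.9 347.1 429.  359.  262.8]
[310.9 344.4 431.9 362.3 259.6]
[612.78029864 -58.61716604] [613.85178428 -59.62347507]
```

carry_out:
  deltas:
    - [0.34, 10, -9, -13, 0, 0, 0]
    - [0.34, 20, -18, -25, 0, 0, 0]
    - [0.34, 30, -18, -25, 0, 0, 0]
    - [0.34, 37, -18, -25, 0, 0, 0]
    - [0.34, 40, -18, -25, 0, 0, 0]

```text
time_s: 10.4
eef_pos: [526.1, 98.9, 18.5]
ee_rot: [0.608, 0.361, 0.608, -0.361]
force: [0.2, -0.1, -0.0]
grip_width: 0.33
```

```bash
python3 goto.py 525.4 99.1 19 -61.3
```

```text
t 10.4 pos [526.1  98.9  18.5] yaw -61.3 F [ 0.2 -0.1 -0. ] w 28.0
delta [-0.5 -0.5 -0.5] rx -0.0
```

carry_out:
  deltas:
    - [0.34, 0, 0, 7, 0, 0, 0]
    - [0.34, 0, 0, 14, 0, 0, 0]
    - [0.34, 0, 0, 24, 0, 0, 0]
    - [0.34, 0, 0, 36, 0, 0, 0]
    - [0.34, 0, 0, 48, 0, 0, 0]

```text
time_s: 11.02
eef_pos: [549.2, 56.3, 19.1]
ee_rot: [0.608, 0.361, 0.608, -0.361]
force: [-0.9, 1.0, 0.8]
grip_width: 0.328
```

carry_out:
  deltas:
    - [0.34, 0, 0, 12, 0, 0, 0]
    - [0.34, 0, 0, 24, 0, 0, 0]
    - [0.34, 0, 0, 36, 0, 0, 0]
    - [0.34, 0, 0, 48, 0, 0, 0]
    - [0.34, 0, 0, 58, 0, 0, 0]

```text
time_s: 11.65
eef_pos: [576.9, 5.5, 18.9]
ee_rot: [0.608, 0.361, 0.608, -0.361]
force: [-0.7, 1.8, 0.5]
grip_width: 0.332
```

carry_out:
  deltas:
    - [0.34, 0, 0, 8, 0, 0, 0]
    - [0.34, 0, 0, 15, 0, 0, 0]
    - [0.34, 0, 0, 22, 0, 0, 0]
    - [0.34, 0, 0, 26, 0, 0, 0]
    - [0.34, 0, 0, 28, 0, 0, 0]

```text
time_s: 12.28
eef_pos: [590.1, -18.5, 18.9]
ee_rot: [0.608, 0.361, 0.608, -0.361]
force: [-0.6, 0.7, 1.7]
grip_width: 0.334
```

```bash
python3 goto.py 599.1 -35.4 19 -61.3; python3 - <<'E'
from h import *
im=viewer.capture("scene")[:,:,::-1]; cv2.imwrite("pics/s7full.png",im)
cv2.imwrite("pics/s7.png",cv2.resize(im[240:360,240:380],None,fx=5,fy=5,interpolation=cv2.INTER_CUBIC))
E
```

```text
t 12.28 pos [590.1 -18.5  18.9] yaw -61.3 F [-0.6  0.7  1.7] w 28.4
delta [-0.1 -0.2 19.2] rx -0.0
```

View pics/s7.png

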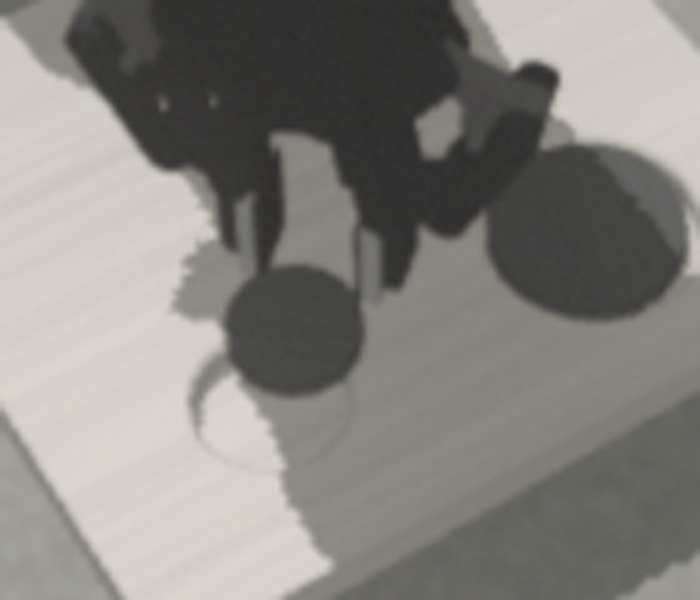

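```bash
python3 - <<'E'
from h import *
O=np.array([240,240])
d=fsolve(lambda p:(extents(p,20,26)[:2]-(O+[295/5,264/5])),[600,-40]); 
c=fsolve(lambda p:(extents(p,24,16)[[0,2]]-(O+[270.5/5,473/5])),[611,-58]); print("disc",d,"recess",c)
t=ctrl.sense()['eef_pos'][:2]; y=np.radians(-61.3); u=np.array([np.cos(y),np.sin(y)]); n=np.array([-u[1],u[0]])
for nm,e in (("ahead",d-t),("togo image",c-d),("togo plate",np.array([611.6,-58.2])-d)): print(nm,e@u,e@n)
E
```

```text
disc [604.19322296 -40.35361886] recess [612.80262318 -58.44589508]
ahead 25.832881118019657 1.872577714497739
togo image 20.00400696418763 -1.13663378781194
togo plate 19.210793127455858 -2.0734254983057685
```

carry_out:
  deltas:
    - [0.34, 0, -0.5, 6, 0, 0, 0]
    - [0.34, 0, -0.8, 12, 0, 0, 0]
    - [0.34, 0, -0.8, 16, 0, 0, 0]
    - [0.34, 0, -0.8, 19, 0, 0, 0]
    - [0.34, 0, -0.8, 22, 0, 0, 0]

```text
time_s: 12.95
eef_pos: [599.9, -38.3, 18.8]
ee_rot: [0.608, 0.36, 0.608, -0.361]
force: [-0.3, -0.2, 0.0]
grip_width: 0.331
```

carry_out:
  deltas:
    - [0.34, 0, 0, 3, 0, 0, 0]
    - [0.34, 0, 0, 7, 0, 0, 0]
    - [0.34, 0, 0, 11, 0, 0, 0]
    - [0.34, 0, 0, 11, 0, 0, 0]
    - [0.34, 0, 0, 11, 0, 0, 0]

```text
time_s: 13.58
eef_pos: [605.1, -47.7, 18.9]
ee_rot: [0.608, 0.361, 0.608, -0.361]
force: [-0.1, -0.4, 1.1]
grip_width: 0.326
```

```bash
python3 goto.py 611.6 -58.2 19 -61.3; python3 - <<'E'
from h import *
im=viewer.capture("scene")[:,:,::-1]; cv2.imwrite("pics/s8full.png",im)
cv2.imwrite("pics/s8.png",cv2.resize(im[240:360,240:380],None,fx=5,fy=5,interpolation=cv2.INTER_CUBIC))
E
```

```text
t 13.57 pos [605.1 -47.7  18.9] yaw -61.3 F [-0.1 -0.4  1.1] w 27.7
delta [-0.1  0.6 12.4] rx -0.0
```

View pics/s8.png

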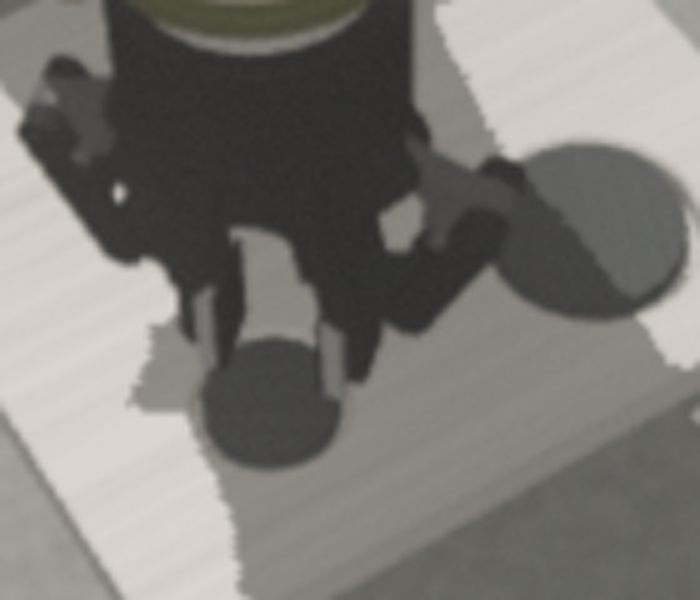

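carry_out:
  deltas:
    - [0.8, -3, 0, 6, 0, 0, 0]
    - [0.8, -3, 0, 12, 0, 0, 0]
    - [0.8, -1, 0, 12, 0, 0, 0]
    - [0.8, 3, 0, 12, 0, 0, 0]
    - [0.8, 5, 0, 12, 0, 0, 0]

```text
time_s: 14.25
eef_pos: [611.1, -58.3, 16.2]
ee_rot: [0.609, 0.36, 0.608, -0.361]
force: [-12.6, 1.9, 33.8]
grip_width: 0.103
```

carry_out:
  deltas:
    - [0.8, 0, 0, 0, 0, 0, 0]
    - [0.8, -20, 0, 0, 0, 0, 0]
    - [0.8, -70, 0, -30, 0, 0, 0]
    - [0.8, -120, 0, -80, 0, 0, 0]
    - [0.8, -150, 0, -140, 0, 0, 0]

```text
time_s: 14.88
eef_pos: [548.8, 55.8, 160.4]
ee_rot: [0.609, 0.361, 0.607, -0.36]
force: [0.1, 0.4, 0.3]
grip_width: 0.1
```

carry_out:
  deltas:
    - [0.8, 0, 0, -60, 0, 0, 0]
    - [0.8, 0, 0, -120, 0, 0, 0]
    - [0.8, 0, 0, -180, 0, 0, 0]
    - [0.8, 0, 0, -180, 0, 0, 0]
    - [0.8, 0, 0, -180, 0, 0, 0]

```text
time_s: 15.5
eef_pos: [462.8, 212.7, 158.3]
ee_rot: [0.609, 0.36, 0.608, -0.36]
force: [0.7, 0.3, -0.5]
grip_width: 0.101
```

```bash
python3 goto.py 611.6 -58.2 19 -61.3; python3 - <<'E'
from h import *
im=viewer.capture("top")[:,:,::-1]; cv2.imwrite("pics/t9full.png",im); s=viewer.capture("scene")[:,:,::-1]
A=cv2.resize(im[160:310,200:470],(720,400),interpolation=cv2.INTER_CUBIC)
cv2.imwrite("pics/t9.png",np.vstack([A,cv2.resize(s[240:340,240:420],(360,200)).repeat(1,0)[:, :].copy() if 0 else np.hstack([cv2.resize(s[240:340,240:420],(360,200)),np.zeros((200,360,3),np.uint8)])]))
g=cv2.cvtColor(im,cv2.COLOR_BGR2GRAY); m=np.zeros_like(g); m[178:295,280:408]=1
for c in blobs((g<95)&(m>0),150,5000):
    q=plane("top",c[:,0].astype(float),16)[:,:2]; (x,y),r=cv2.minEnclosingCircle(q.astype(np.float32)); print(x,y,r)
E
```

```text
t 15.5 pos [462.8 212.7 158.3] yaw -61.3 F [ 0.7  0.3 -0.5] w 8.6
delta [1.394e+02 3.000e-01 3.090e+02] rx 0.0
608.8827514648438 -57.41585922241211 20.692419052124023
631.8424072265625 48.16650390625 30.134931564331055
```

View pics/t9.png

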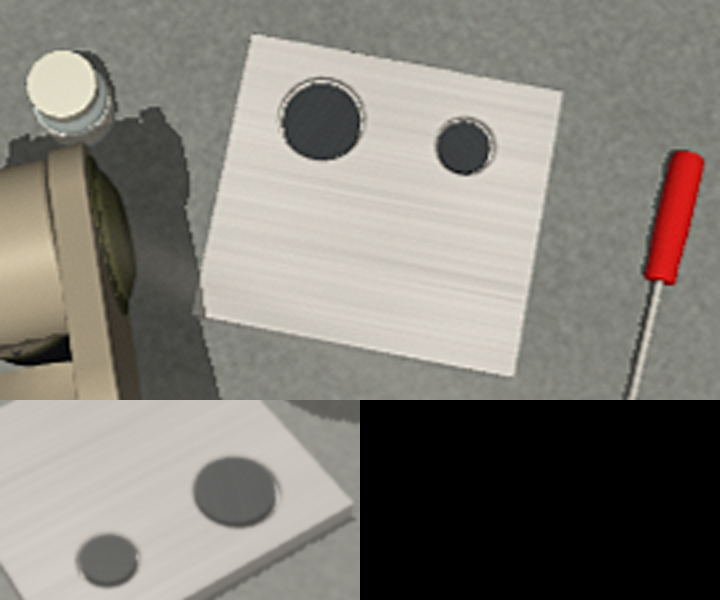

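```bash
python3 -c "
from rig import order; print(order.finish_job())"
```

```text
the job is handed in; nothing more can be done
None
```

I pushed both discs across the plate with the partly open fingers, the large one first and then the small one. Each dropped into its own recess, and I pressed each lightly with the fingertips. I then backed the arm off and handed the job in at about 15.5 s; no verdict came back.

- **Seating:** The final top and scene pictures show both discs lying in their recesses, flush with the plate. Pressing met resistance at plate height: TCP z was 15.7 mm on the large disc and 16.2 mm on the small one.
- **Centring:** Measured in the top camera, the large disc is about 0.2 mm off its recess centre and the small one about 2.3 mm off; the limit is 4.5 mm.
- **Disagreement:** The two cameras, and the position worked out from the plate's corners, disagreed by 3–4 mm in absolute terms. I therefore judged the fit within a single view.
- **Bystanders:** The arm did not come near the jar or the screwdriver, and both look unmoved. The bobbin was hidden behind the arm in the last picture, so I did not re-check it. The arm backed away at 160 mm, well above its 40 mm height.
- **Force:** The highest wrist force I read was about 36 N, while pressing the small disc.

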